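Hold the try square in the corner of the labelling jig

TASK

The corner of the labelling jig is to be checked for squareness, but a dropper bottle was left standing in it. Stand the bottle upright on the table, off the jig, then take the try square by its upright black grip, lay it flat on the jig's plate and press it into the corner until its two outer edges touch both rails, lying true along them. Finish while still gripping the square and keeping it pressed against both rails; do not tip the bottle over and leave the honey jar, the label carton and the petri dish where they are.

Things in the scene. Friction and masses are not known exactly. Their poses are not given: they have to be found in the camera images.
- jig: labelling jig, fixed to the table (it does not give): grey plate 180 x 180 mm, 10 mm thick, origin at the centre of its underside (table height), z up. It carries two low rails, at its +x edge and its +y edge; their inner faces meet at jig_corner. Plate and rails are slick: the steel square slides on them easily (friction about 0.2).
- jig_corner (a point): the point at plate-top height (10 mm above the table) where the planes of the two rails' inner faces cross, 65 mm in +x and +y from the plate's centre; axes as the jig's
- far_rail: rigid aluminium rail along the jig's y, fixed on the plate, 20 mm wide, 135 mm long, 12 mm high above the plate; origin at the middle of its underside; its inner face (towards the jig's -x) lies at jig x = +65 mm. A 14 mm relief gap is left between jig_corner and the start of the rail.
- left_rail: the same rail along the jig's x; its inner face (towards the jig's -y) lies at jig y = +65 mm; the same relief gap
- square: loose L-shaped steel try square, lying flat, 0.35 kg, black upright grip. Origin on the underside below the grip, z up. Outer corner at (+40, +40) mm. Thick stock (20 mm wide, 14 high, 120 long) runs from it in -y, outer face at x = +40; thin blade (26 wide, 5 high, out to x = -80) runs in -x, outer edge at y = +40. Home when its axes match the jig's: stock on far_rail, blade on left_rail.
- square_grip (a point): point in the black upright grip of the square, 36 mm above the square's underside and on the grip's axis, at a good height to grasp. The grip is 22 x 22 mm in section, sides parallel to the square's axes, top 51 mm above the underside; a 5 mm web lies under it; nothing beside it is higher than 14 mm.
- square_corner (a point): outer corner of the square, on its underside; axes as the square's
- dropper_bottle: brown glass dropper bottle with black dropper cap, upright on the jig's plate near the corner, 102 mm high, about 0.07 kg; body round, 32 mm in diameter up to 70 mm height; origin at the centre of its underside, z up along it
- bottle_centre (a point): centre of the bottle, half-way up (51 mm above its underside), where the body is 32 mm in diameter
- honey_jar: bystander: open glass honey jar, 69 mm in diameter, 88 mm high, beyond the jig; origin at the centre of its underside
- label_box: bystander: small label carton 54 x 78 x 28 mm at the left front (the table between it and the jig is free); origin at the centre of its underside
- petri_dish: bystander: petri dish 95 mm in diameter, 16 mm high, at the right rear; origin at the centre of its underside
There are look-alikes about, which are no part of the job. There is more than one size of the dropper_bottle; the one meant has the size given above.

How it is judged:
By the outcome, as a careful person would: the job done as asked, in the order asked, and still so for the second after the job is handed in, while the arm keeps its last pose, push and grip.
It also fails if it takes over 61 s, if anything falls off the work surface, if the arm or the gripper's body presses on something with over 40 N, if the wrist force passes 120 N, or if a joint passes its speed limit or range.

ROBOT

A 6-joint arm with a two-finger parallel gripper is mounted at the origin on a cart in front of the work surface, level with it; the furniture and walls round the work are solid. World frame = base frame: x ahead of the robot, y to its left, z up, the work surface at z = 0. Lengths are in m, angles in rad, forces in N, time in s.
With the tool pointing down it reaches from about 0.35 to 0.775 m from the base axis. Payload 7.3 kg.
Tool frame: the origin (TCP) lies at the very end of the fingers, on their centre line; the grasp point (between the pads) lies 19 mm behind it; z points along the fingers, y is the line along which they close (so a half turn about z gives the same grasp; the last joint's range is limited). The gripper opens to 92 mm and grips with 3 to 60 N. Pads are 19 mm wide; open, the fingers measure 130 mm over their backs; the gripper's body (75 mm by 190 mm) begins 47 mm behind the grasp point.
Start: joints at [-1.281, 0.342, 1.524, -0, 1.275, -0.146], TCP at [0.222, -0.476, 0.202] pointing down, gripper open.
Joint ranges: [-2.53, 2.53], [-0.77, 2.02], [0.04, 2.7], [-1, 4.14], [0.28, 2.66], [-3.11, 3.11]. Speed limits (rad/s): [2.57, 2.57, 3.14, 3.14, 3.14, 3.14].

INTERFACE

Orientations are given as [roll, pitch, yaw] about the fixed x, y, z axes, in that order (R = Rz(yaw) Ry(pitch) Rx(roll)).
In Python, from cell import observe, read_camera, get_calibration, hand_in, search_frame gives the robot as it stands.
- The arm moves only by the tool step_arm, never from a script. Its argument "commands" is a list of rows, each an object with "translation": the shift along the tool's x, y, z in mm, a list of three; "roll": the turn about the tool's z in rad. In form: [{"translation": [x, y, z], "roll": roll}, ...]. A call has 1 to 20 rows; each row shifts and turns the commanded pose from where the row before left it, along the tool's axes as they then stand; what a row does not reach is not made up. A row lasts 1/12 s, in which the tool goes at most 41.7 mm and 7.16 degrees, less where a joint would pass 70% of its speed; a pose out of reach is approached as far as the arm can. A call is refused whole if a number of a shift passes 41.7 or a number of a turn 0.125, either way. A call with a gripper value outside its range is refused whole. "fingers" is the opening, from 0 (shut) to 1 (fully open), set as the call begins (left out, the last holds). The fingers move at their own pace and stop on an object; "grip_force" is the grip in N (left out, the last holds). Time passes only in rows, so rows that do not move let the fingers close. It gives the time, the measured TCP pose, the force, the opening and the grip force at its end, in the units of the state.
- observe(): the state, without advancing time (a new reading comes with each control period).
- read_camera(name): name is "scene" or "top" or "wrist"; returns the picture (400x640x3 uint8, red, green, blue); there is no depth.
- get_calibration(name): a dict with "camera_matrix" (3x3 intrinsics, pixels), "dist_coeffs" ([k1, k2, p1, p2, k3] as OpenCV has them; the pictures are not rectified), "world_from_camera" (4x4, takes a point from camera to world coordinates). Camera axes: x right, y up, looking along -z (the intrinsics and any distortion apply to the point x, -y, -z); pixel columns grow to the right and rows downward; lengths in m; the calibration is good to about 2 mm. A picture is of the moment at which its call begins: read the wrist's pose just before it. get_calibration takes no time and is no camera call; for the wrist camera it gives the pose at the moment of the call.
- hand_in(): hands the job in; it is judged then, once.
Trained networks look in the newest picture that a camera, given by its name, has taken for a name from the list of things; names that differ only in an ending like _2 or _b are one class to them, and where a whole thing is asked for, a point or a joint stands for the part that bears it (a point fixed in the world has none). Each returns a list of dicts, best first, with "confidence" (0 to 1); they miss things now and then, are a little off and sometimes report something else, mostly with a low value. They report only what shows in the picture. A call takes as long as a camera call. They do not tell look-alikes from the thing itself.
- search_frame(camera, name): "at" ([x, y, z] in m, in world coordinates, good to about 4 mm: the middle of the surface that is visible of it).
The state is a dict: "time": time; "qpos": joint angles; "qvel": joint speeds; "joint_efforts": joint torques, N m; "tool_pos": TCP position; "tool_rot": TCP orientation; "contact_force": force on the tool from outside, world axes, zero at the start; "torque": the same for the moment, N m; "opening": finger opening in m; "grip_force": force on a finger pad.
Only numpy, scipy, OpenCV 4.12 (cv2) and the standard library are available. Lean on these libraries where they do the work, as an engineer would, in place of code of your own. Each camera call takes 0.05 s, during which the arm holds its last target. There are 200 camera calls.

## Working session

There is one attempt and no reset: what is moved stays moved. The work goes in short steps, Python scripts to look and compute and a tool call to move; the robot and the scene stay as the last step left them, time stands still between calls to the robot, and variables do not carry over. Pictures are saved under pics/ and viewed, at most 10 in all, crops included, and the job is handed in when it is done.

Besides the shell and the picture viewer there is one more tool, called after "Call:" as name(argument=value, ...) on one line, values as JSON. step_arm: Moves the arm, as the interface text tells. Its arguments: {"type":"object","properties":{"commands":{"type":"array"},"fingers":{"type":"number"},"grip_force":{"type":"number"}},"required":["commands"]}

```bash
mkdir -p pics; cat > h.py <<'E'
import numpy as np, cv2
from cell import observe, read_camera, get_calibration, hand_in, search_frame
def proj(cal,P):
    T=np.linalg.inv(cal["world_from_camera"]); p=(T[:3,:3]@np.atleast_2d(P).T).T+T[:3,3]
    p=p*[1,-1,-1]
    return cv2.projectPoints(p.astype(float),np.zeros(3),np.zeros(3),np.array(cal["camera_matrix"],float),np.array(cal["dist_coeffs"],float))[0][:,0]
def ray(cal,uv,z):
    n=cv2.undistortPoints(np.array(uv,float).reshape(-1,1,2),np.array(cal["camera_matrix"],float),np.array(cal["dist_coeffs"],float))[:,0]
    W=np.array(cal["world_from_camera"]); d=np.c_[n[:,0],-n[:,1],-np.ones(len(n))]@W[:3,:3].T; o=W[:3,3]
    return o+d*((z-o[2])/d[:,2])[:,None]
E
python3 - <<'E'
from h import *
import cv2
for c in ["top","scene"]:
    im=read_camera(c); cv2.imwrite(f"pics/{c}0.png",im[:,:,::-1])
    k=get_calibration(c); print(c,np.round(k["world_from_camera"],3).tolist())
    for n in ["jig","jig_corner","far_rail","left_rail","square","square_grip","square_corner","dropper_bottle","honey_jar","label_box","petri_dish"]:
        for r in search_frame(c,n)[:4]: print(n,np.round(r["at"],4),round(r["confidence"],2),proj(k,r["at"]).round(0))
print(observe())
E
```

```text
top [[0.001, 0.998, -0.055, 0.532], [-1.0, 0.002, 0.01, 0.19], [0.01, 0.055, 0.998, 1.112], [0.0, 0.0, 0.0, 1.0]]
jig [0.4987 0.195  0.0113] 0.83 [[310. 228.]]
far_rail [0.5718 0.1604 0.0238] 0.52 [[322. 203.]]
left_rail [0.5068 0.2753 0.0234] 0.53 [[281. 226.]]
square [ 0.5338 -0.1512  0.0068] 0.57 [[431. 216.]]
square_grip [ 0.5363 -0.1486  0.0038] 0.75 [[430. 215.]]
square_corner [ 0.5333 -0.1497  0.0088] 0.88 [[431. 216.]]
dropper_bottle [0.4247 0.3588 0.076 ] 0.82 [[248. 257.]]
dropper_bottle [0.6727 0.2226 0.0799] 0.46 [[300. 164.]]
dropper_bottle [0.54   0.204  0.0843] 0.44 [[306. 214.]]
honey_jar [ 0.7676 -0.0012  0.0567] 0.66 [[381. 131.]]
label_box [0.426  0.5338 0.0294] 0.66 [[187. 255.]]
petri_dish [ 0.7295 -0.1681  0.0177] 0.69 [[437. 148.]]
scene [[-0.875, 0.212, -0.434, 0.039], [-0.483, -0.367, 0.795, 1.17], [0.009, 0.906, 0.424, 0.611], [0.0, 0.0, 0.0, 1.0]]
jig [0.5001 0.2096 0.0082] 0.82 [[337. 231.]]
jig_corner [0.5247 0.2713 0.021 ] 0.67 [[317. 235.]]
jig_corner [0.5374 0.2125 0.0548] 0.36 [[324. 213.]]
far_rail [0.5735 0.1951 0.0217] 0.64 [[314. 218.]]
left_rail 
[... 569 characters left out ...]
] 0.63 [[327. 167.]]
{'time': 1.2, 'qpos': array([-1.28099434e+00,  3.41978382e-01,  1.52409119e+00,  5.91774210e-06,
        1.27537933e+00, -1.45988166e-01]), 'qvel': array([ 0.00014954,  0.00010036, -0.00226425,  0.00054658, -0.00067506,
       -0.00269305]), 'joint_efforts': array([ 2.29125391e-03, -4.31127548e+01, -2.44479758e+01,  7.21321232e-02,
        4.86971217e-02, -4.28737025e-06]), 'tool_pos': array([ 0.22165377, -0.47595115,  0.20245482]), 'tool_rot': array([3.14144961e+00, 1.53104990e-05, 4.35788434e-01]), 'contact_force': array([ 0.30494636, -0.07945177,  0.12338559]), 'torque': array([ 0.02903494,  0.01225235, -0.00259166]), 'grip_force': 0.0, 'opening': 0.09157009097890648}
```

View pics/top0.png

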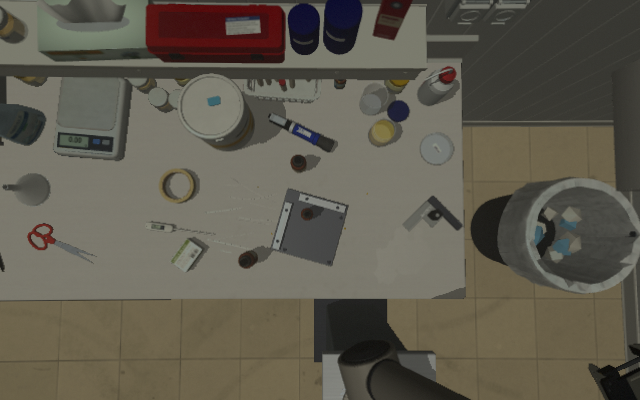

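View pics/scene0.png

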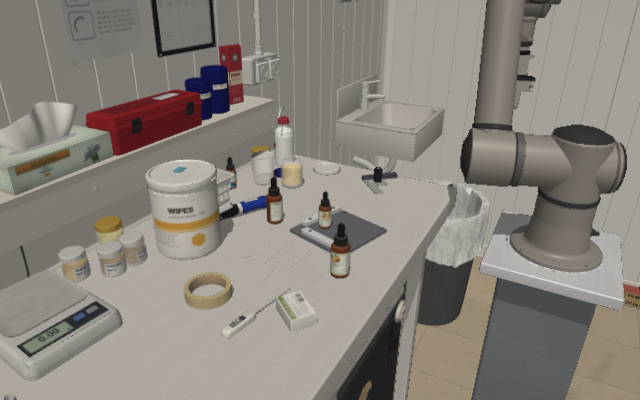

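The target bottle is the small one on the jig, at top (306,214) and scene (324,212). The taller ones, at top (248,258) and (299,163), are look-alikes. The jig's plate has its corners at about (287,189), (349,207), (331,265) and (272,247). The square's black grip is at about (434,215).

```bash
python3 - <<'E'
from h import *
im=cv2.imread("pics/top0.png")
a=cv2.resize(im[180:275,262:357],None,fx=4.2,fy=4.2,interpolation=cv2.INTER_CUBIC)
b=cv2.resize(im[180:275,392:470+17],None,fx=4.2,fy=4.2,interpolation=cv2.INTER_CUBIC)
cv2.imwrite("pics/c1.png",np.clip(np.hstack([a,b])*1.5,0,255))
k=get_calibration("top")
pl=ray(k,[(287,189),(349,207),(331,265),(272,247)],.01); print(pl.round(4),pl.mean(0))
w=get_calibration("wrist");o=observe();print(np.round(w["world_from_camera"],3),w["camera_matrix"])
E
```

```text
[[0.6107 0.2603 0.01  ]
 [0.5596 0.0832 0.01  ]
 [0.3957 0.1348 0.01  ]
 [0.4461 0.3017 0.01  ]] [0.50302648 0.1949968  0.01      ]
[[ 0.422  0.874  0.242  0.286]
 [-0.907  0.407  0.113 -0.446]
 [ 0.001 -0.267  0.964  0.385]
 [ 0.     0.     0.     1.   ]] [[352.05750263   0.         313.16405445]
 [  0.         352.05750263 199.00631427]
 [  0.           0.           1.        ]][ WARN:0@0.340] global loadsave.cpp:1063 imwrite_ Unsupported depth image for selected encoder is fallbacked to CV_8U.
```

View pics/c1.png

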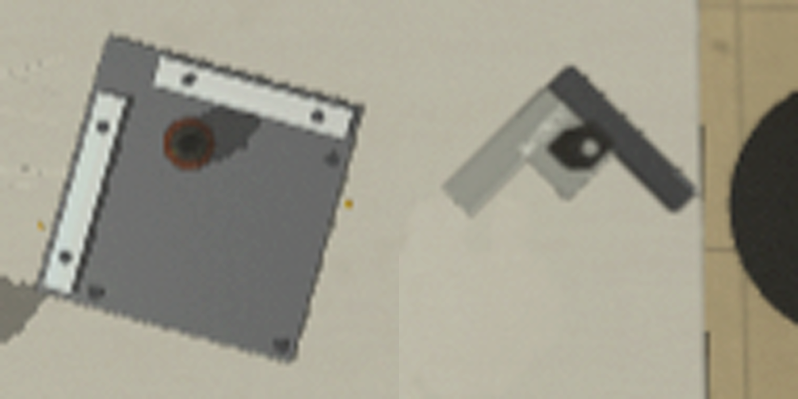

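The jig's yaw is about -15° and the square's about -46°, with its corner up at crop (570,67). The bottle stands about 33/19 mm off the plate's centre, clear of both rails.

Call:
step_arm(commands=[{"translation": [0,0,0],"roll": 0.1163},{"translation": [0,0,0],"roll": 0.1163},{"translation": [0,0,0],"roll": 0.1163},{"translation": [0,0,0],"roll": 0.1163},{"translation": [0,0,0],"roll": 0.1163},{"translation": [0,0,0],"roll": 0.1163}], fingers=1.0)

```text
time: 1.7
tool_pos: [0.2217, -0.4759, 0.2024]
tool_rot: [3.142, -0.0, -0.268]
contact_force: [0.0, 0.7, -0.4]
opening: 0.092
grip_force: 0.0
```

Call:
step_arm(commands=[{"translation": [6.4,-37,0],"roll": 0},{"translation": [6.4,-37,0],"roll": 0},{"translation": [6.4,-37,0],"roll": 0},{"translation": [6.4,-37,0],"roll": 0},{"translation": [6.4,-37,0],"roll": 0},{"translation": [6.4,-37,0],"roll": 0},{"translation": [6.4,-37,0],"roll": 0},{"translation": [6.4,-37,0],"roll": 0},{"translation": [6.4,-37,0],"roll": 0},{"translation": [6.4,-37,0],"roll": 0},{"translation": [6.4,-37,0],"roll": 0},{"translation": [6.4,-37,0],"roll": 0},{"translation": [6.4,-37,0],"roll": 0},{"translation": [6.4,-37,0],"roll": 0},{"translation": [6.4,-37,0],"roll": 0},{"translation": [6.4,-37,0],"roll": 0},{"translation": [6.4,-37,0],"roll": 0},{"translation": [6.4,-37,0],"roll": 0},{"translation": [6.4,-37,0],"roll": 0},{"translation": [6.4,-37,0],"roll": 0}])

```text
time: 3.37
tool_pos: [0.5374, 0.2076, 0.2024]
tool_rot: [3.141, -0.0, -0.262]
contact_force: [1.2, -0.3, 0.4]
opening: 0.092
grip_force: 0.0
```

Call:
step_arm(commands=[{"translation": [0,0,0],"roll": 0},{"translation": [0,0,0],"roll": 0}])

```text
time: 3.53
tool_pos: [0.537, 0.2073, 0.2015]
tool_rot: [3.141, 0.001, -0.259]
contact_force: [-0.4, -0.3, -0.4]
opening: 0.0919
grip_force: 0.0
```

```bash
python3 - <<'E'
from h import *
o=observe();k=get_calibration("wrist");im=read_camera("wrist");cv2.imwrite("pics/w1.png",im[:,:,::-1])
print(o["time"],o["tool_pos"],o["tool_rot"],o["qpos"].round(2))
for n in ["dropper_bottle","far_rail","left_rail","jig"]:
  for r in search_frame("wrist",n)[:3]: print(n,np.round(r["at"],4),round(r["confidence"],2),proj(k,r["at"]).round(0))
print("top ray",ray(get_calibration("top"),[(307,214)],.112))
np.save("k1.npy",k,allow_pickle=True)
E
```

```text
3.5333 [0.53695654 0.20726051 0.20154995] [ 3.14094936e+00  8.04478517e-04 -2.58976978e-01] [ 0.24  0.44  1.38 -0.    1.33  2.07]
dropper_bottle [0.6743 0.2201 0.0839] 0.94 [[252.  27.]]
dropper_bottle [0.5449 0.1977 0.0707] 0.89 [[320. 171.]]
dropper_bottle [0.4253 0.3458 0.0726] 0.68 [[210. 319.]]
far_rail [0.574  0.1596 0.0196] 0.71 [[348. 125.]]
left_rail [0.5159 0.2742 0.0218] 0.9 [[257. 206.]]
jig [0.5109 0.1935 0.009 ] 0.8 [[331. 189.]]
top ray [[0.53881637 0.20176003 0.112     ]]
```

View pics/w1.png

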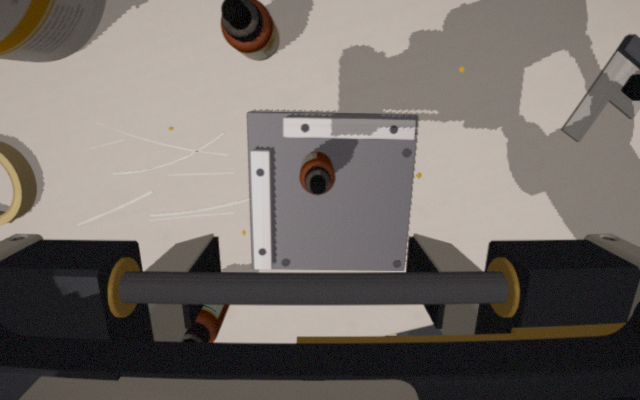

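The wrist picture shows the bottle's cap at (318,186), the plate's corners at (248,112), (417,114) and (249,270), and the rails nearly parallel to the picture. The nearest bottles are at (252,27) and (205,320), both clear of the fingers. Next I fit the jig's pose and the bottle.

```bash
cat >> h.py <<'E'
from scipy.optimize import minimize
def fit(im,k,segs,x0,off=1.5,mask=None):
    """pose (x,y,yaw) whose model segments (list of (p,q,z)) lie on the strongest grey edges"""
    g=cv2.GaussianBlur(cv2.cvtColor(im,cv2.COLOR_RGB2GRAY).astype(np.float32),(0,0),.7)
    pts=np.array([[*(np.array(p)+(np.array(q)-p)*t),z] for p,q,z in segs for t in np.linspace(.03,.97,60)])
    nn=np.array([[(q[1]-p[1]),-(q[0]-p[0])]/np.hypot(q[1]-p[1],q[0]-p[0]) for p,q,z in segs for t in range(60)])
    def cost(v,s=off):
        c,sn=np.cos(v[2]),np.sin(v[2]);R=np.array([[c,-sn],[sn,c]])
        a=[]
        for sg in (-1,1):
            P=np.c_[(pts[:,:2]+sg*nn*s*1e-3)@R.T+v[:2],pts[:,2]]
            uv=proj(k,P).astype(np.float32)
            a.append(cv2.remap(g,uv[:,0],uv[:,1],cv2.INTER_LINEAR)[:,0])
        d=np.abs(a[0]-a[1]).reshape(len(segs),-1)
        return -np.sum(np.minimum(d,40))/d.size
    best=np.array(x0,float)
    for s,st in ((4,(.006,.006,.05)),(2,(.002,.002,.015)),(1,(.001,.001,.006))):
        sim=np.vstack([best]+[best+np.eye(3)[i]*st[i] for i in range(3)])
        best=min((minimize(cost,best,args=(s,),method="Nelder-Mead",options=dict(initial_simplex=best+(sim-best)*m,xatol=1e-5,fatol=1e-4)) for m in (1,-1)),key=lambda r:r.fun).x
    return best,cost(best,1)
a=.09
PLATE=[((a,-a),(a,a),.01),((-a,-a),(-a,a),.01),((-a,a),(a,a),.01),((-a,-a),(a,-a),.01)]
E
python3 - <<'E'
from h import *
k=np.load("k1.npy",allow_pickle=True).item(); im=cv2.imread("pics/w1.png")[:,:,::-1].copy()
print("bottle top ray",ray(k,[(318,186)],.112))
print("corners",ray(k,[(248,112),(417,114),(410,271),(249,271)],.01).round(4).tolist())
sg=[PLATE[0],PLATE[2],PLATE[3]]
print("wrist",fit(im,k,sg,(.503,.195,-.262)))
kt=get_calibration("top"); it=cv2.imread("pics/top0.png")[:,:,::-1].copy()
print("top",fit(it,kt,PLATE,(.503,.195,-.262)))
# bottle base rim check: project circles for candidate
E
```

```text
bottle top ray [[0.54205373 0.20131765 0.112     ]]
corners [[0.6133, 0.2564, 0.01], [0.5665, 0.0866, 0.01], [0.3908, 0.1271, 0.01], [0.4397, 0.3104, 0.01]]
wrist (array([ 0.50421166,  0.19567216, -0.27090945]), np.float32(-36.87528))
top (array([ 0.50310633,  0.19365681, -0.26268865]), np.float32(-13.302033))
```

Call:
step_arm(commands=[{"translation": [5,4.6,0],"roll": 0},{"translation": [0,0,25],"roll": 0},{"translation": [0,0,25],"roll": 0},{"translation": [0,0,20],"roll": 0},{"translation": [0,0,0],"roll": 0},{"translation": [0,0,0],"roll": 0}])

```text
time: 4.28
tool_pos: [0.5404, 0.1989, 0.1322]
tool_rot: [3.141, 0.001, -0.263]
contact_force: [0.9, 0.2, 1.1]
opening: 0.0917
grip_force: 0.0
```

```bash
python3 - <<'E'
from h import *
o=observe();k=get_calibration("wrist");im=read_camera("wrist");cv2.imwrite("pics/w2.png",im[:,:,::-1])
print(o["time"],o["tool_pos"],o["tool_rot"])
p=o["tool_pos"]
R=cv2.Rodrigues(np.array([0,0,o["tool_rot"][2]]))[0]
for z in (.112,.08,.05,.01): print(z,proj(k,[p[0],p[1],z]).round(1), proj(k,np.array([p[0],p[1],z])+R@[0,.016,0]).round(1))
for r in search_frame("wrist","dropper_bottle")[:3]: print(np.round(r["at"],4),round(r["confidence"],2),proj(k,r["at"]).round(0))
cv2.imwrite("pics/w2c.png",cv2.resize(im[100:300,220:420,::-1],None,fx=3,fy=3))
E
```

```text
4.2833 [0.54037938 0.19893477 0.13216762] [ 3.14057468e+00  1.43130875e-03 -2.63041237e-01]
0.112 [[312.2 222.7]] [[286.  222.7]]
0.08 [[312.3 207.4]] [[289.4 207.4]]
0.05 [[312.4 196.2]] [[291.9 196.2]]
0.01 [[312.4 184.5]] [[294.4 184.5]]
[0.4268 0.344  0.0193] 0.93 [[201. 332.]]
[0.6701 0.2202 0.0789] 0.85 [[225.  23.]]
```

View pics/w2c.png

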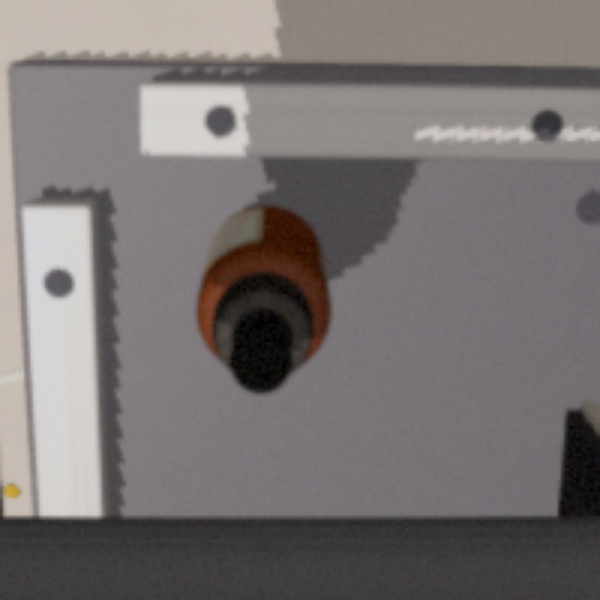

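The crop shows the cap's top centred at full-picture (307,217), and the body's axis at column 307.7. The TCP axis projects to column 312, so I shift 3 mm towards the left rail and 3.5 mm ahead, then descend.

Call:
step_arm(commands=[{"translation": [3.5,-3.1,0],"roll": 0},{"translation": [0,0,0],"roll": 0},{"translation": [0,0,20],"roll": 0},{"translation": [0,0,20],"roll": 0},{"translation": [0,0,20],"roll": 0},{"translation": [0,0,15],"roll": 0},{"translation": [0,0,5],"roll": 0},{"translation": [0,0,0],"roll": 0}])

```text
time: 5.05
tool_pos: [0.5444, 0.2019, 0.0517]
tool_rot: [3.141, 0.001, -0.262]
contact_force: [-0.4, -0.0, -0.3]
opening: 0.0919
grip_force: 0.0
```

Call:
step_arm(commands=[{"translation": [0,0,0],"roll": 0},{"translation": [0,0,0],"roll": 0},{"translation": [0,0,0],"roll": 0},{"translation": [0,0,0],"roll": 0},{"translation": [0,0,0],"roll": 0},{"translation": [0,0,0],"roll": 0},{"translation": [0,0,0],"roll": 0},{"translation": [0,0,0],"roll": 0},{"translation": [0,0,0],"roll": 0},{"translation": [0,0,0],"roll": 0}], fingers=0.25, grip_force=10)

```text
time: 5.88
tool_pos: [0.5448, 0.202, 0.0524]
tool_rot: [3.141, 0.0, -0.262]
contact_force: [-0.6, 0.2, 0.5]
opening: 0.0297
grip_force: 0.0
```

```bash
python3 - <<'E'
from h import *
o=observe();print(o["time"],o["opening"],o["grip_force"],o["contact_force"],o["tool_pos"])
im=read_camera("wrist");s=read_camera("scene")
a=cv2.resize(im[60:340,160:460,::-1],None,fx=1.5,fy=1.5);b=cv2.resize(s[150:290,260:410,::-1],None,fx=2.3333,fy=3)
cv2.imwrite("pics/w3.png",np.hstack([a,b[:420]]))
E
```

```text
5.8833 0.029652096366833733 0.0 [-0.62036062  0.24464079  0.46641039] [0.5447658  0.20197633 0.05235872]
```

View pics/w3.png

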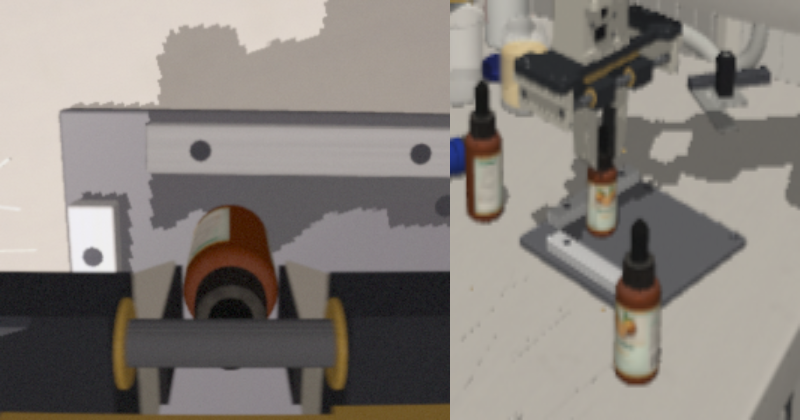

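The bottle stands upright between the fingers (crop column 231, fingers' inner faces at 178 and 285), but it isn't gripped yet. I let the fingers close further.

Call:
step_arm(commands=[{"translation": [0,0,0],"roll": 0},{"translation": [0,0,0],"roll": 0},{"translation": [0,0,0],"roll": 0}], fingers=0.15, grip_force=10)

```text
time: 6.23
tool_pos: [0.5448, 0.202, 0.0524]
tool_rot: [3.141, -0.0, -0.262]
contact_force: [-0.2, -0.0, -0.0]
opening: 0.0229
grip_force: 10.0
```

```bash
python3 - <<'E'
from h import *
o=observe();print(o["time"],o["opening"],o["grip_force"],o["contact_force"],o["tool_pos"])
k=get_calibration("wrist");im=read_camera("wrist")
cv2.imwrite("pics/w4.png",cv2.resize(im[140:340,200:420,::-1],None,fx=3,fy=3))
p=o["tool_pos"];R=cv2.Rodrigues(np.array([0,0,o["tool_rot"][2]]))[0]
for z in (p[2],.08,.112): print(z,[(proj(k,p*[1,1,0]+[0,0,z]+R@[0,s,0])[0]-[200,140])*3 for s in (-.016,0,.016)])
E
```

```text
6.2333 0.022868587264329412 10.000071823596954 [-0.17874442 -0.04441375 -0.02429827] [0.54475555 0.20197792 0.05235708]
0.0523570847913369 [array([422.91963303, 284.31971228]), array([336.42383026, 284.35967858]), array([249.9369242 , 284.30245122])]
0.08 [array([435.98330228, 347.24408905]), array([335.93319036, 347.33402833]), array([235.89680043, 347.21691744])]
0.112 [array([457.22227029, 449.8710965 ]), array([335.1349217 , 450.09465669]), array([213.07252799, 449.81946063])]
```

View pics/w4.png

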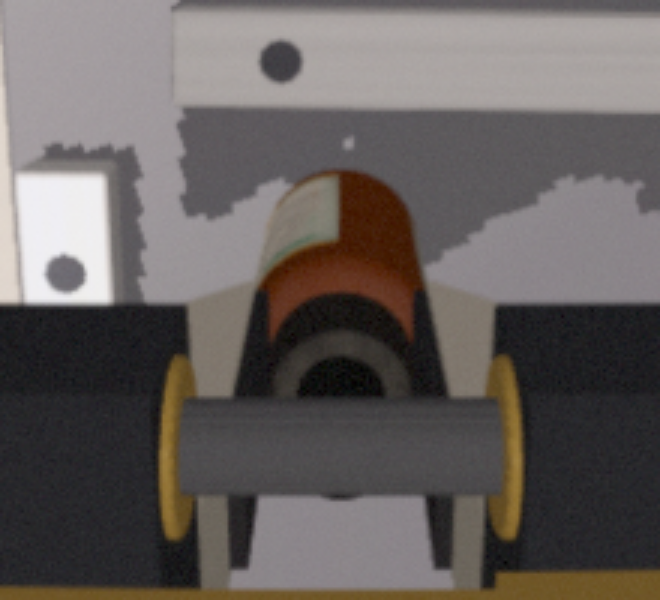

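```bash
python3 - <<'E'
from h import *
k=get_calibration("scene");W=np.array(k["world_from_camera"]);rt=W[:3,0]
im=cv2.imread("pics/scene0.png")
for n,(x,y,z) in dict(jig=(.54,.2015,.01),front=(.4215,.36,0),back=(.672,.22,0)).items():
    b=np.array([x,y,z]); print(n,[proj(k,b+[0,0,h])[0].round(1) for h in (0,.07,.102,.13)],(proj(k,b+[0,0,.04]+rt*.016)-proj(k,b+[0,0,.04]-rt*.016)).round(1))
g=im.astype(int)
for r in range(188,236,2): print(r,[int(v) for v in g[r,312:340,:].sum(1)//3])
E
```

```text
jig [array([324.3, 225.8]), array([324.8, 201.8]), array([325. , 190.4]), array([325.2, 180.3])] [[12.4 -0. ]]
front [array([337.8, 271.9]), array([338.7, 245.2]), array([339.2, 232.5]), array([339.6, 221.1])] [[14.4 -0. ]]
back [array([278.2, 220.2]), array([277.6, 197. ]), array([277.3, 186. ]), array([277. , 176.1])] [[11.9  0. ]]
188 [168, 169, 169, 169, 169, 169, 168, 169, 167, 167, 168, 168, 168, 168, 169, 168, 167, 168, 169, 168, 168, 168, 168, 168, 169, 168, 168, 168]
190 [170, 169, 169, 168, 168, 167, 168, 168, 168, 168, 169, 168, 165, 155, 162, 168, 168, 169, 169, 169, 168, 169, 169, 169, 168, 168, 168, 168]
192 [169, 167, 167, 168, 167, 167, 167, 168, 167, 168, 163, 132, 47, 26, 50, 111, 162, 168, 168, 168, 168, 168, 168, 168, 169, 169, 169, 169]
194 [168, 168, 168, 167, 168, 168, 168, 168, 168, 168, 148, 26, 22, 22, 22, 75, 141, 168, 168, 168, 168, 168, 167, 168, 168, 168, 168, 168]
196 [168, 168, 168, 168, 168, 168, 168, 167, 168, 168, 149, 51, 20, 22, 21, 76, 141, 168, 168, 168, 168, 167, 168, 168, 169, 168, 168, 168]
198 [168, 168, 168, 168, 168, 168, 167, 168, 165, 15
[... 1760 characters left out ...]
4, 152, 168, 169, 166, 166, 161, 153, 139, 113, 67, 75, 91, 90, 90, 91, 88, 72, 31]
226 [91, 91, 91, 91, 90, 91, 82, 55, 77, 103, 116, 136, 145, 146, 140, 128, 104, 66, 62, 74, 91, 91, 91, 91, 87, 67, 22, 23]
228 [89, 91, 91, 91, 91, 91, 91, 88, 77, 64, 61, 61, 54, 53, 57, 63, 67, 74, 91, 90, 91, 91, 91, 91, 87, 66, 21, 21]
230 [175, 156, 118, 110, 96, 91, 91, 91, 91, 91, 91, 91, 90, 91, 91, 91, 91, 91, 91, 91, 91, 91, 90, 91, 86, 66, 18, 23]
232 [180, 180, 179, 179, 174, 156, 130, 110, 95, 91, 90, 90, 91, 90, 90, 91, 90, 91, 91, 91, 91, 90, 91, 90, 86, 64, 19, 21]
234 [179, 183, 180, 182, 181, 180, 179, 178, 174, 156, 129, 110, 96, 91, 91, 90, 91, 91, 91, 91, 91, 91, 86, 67, 55, 38, 18, 21]
```

Call:
step_arm(commands=[{"translation": [0,0,0],"roll": 0},{"translation": [0,0,-3],"roll": 0},{"translation": [0,0,-8],"roll": 0},{"translation": [0,0,-14],"roll": 0},{"translation": [0,0,-15],"roll": 0},{"translation": [0,0,-15],"roll": 0},{"translation": [0,0,-5],"roll": 0},{"translation": [0,0,0],"roll": 0}], grip_force=15)

```text
time: 6.95
tool_pos: [0.5458, 0.2022, 0.1143]
tool_rot: [-3.14, -0.003, -0.262]
contact_force: [1.0, 0.2, -0.4]
opening: 0.0226
grip_force: 15.0
```

Call:
step_arm(commands=[{"translation": [-4,10,0],"roll": 0},{"translation": [-6.5,17,0],"roll": 0},{"translation": [-8,20.5,0],"roll": 0},{"translation": [-8,21,0],"roll": 0},{"translation": [-8,21,0],"roll": 0},{"translation": [-8,21,0],"roll": 0},{"translation": [-8,21,0],"roll": 0},{"translation": [-8,21,0],"roll": 0},{"translation": [-7,18,0],"roll": 0},{"translation": [-6,16,0],"roll": 0},{"translation": [-4,10,0],"roll": 0},{"translation": [0,0,0],"roll": 0},{"translation": [0,0,0],"roll": 0}])

```text
time: 8.03
tool_pos: [0.4211, 0.0317, 0.1123]
tool_rot: [-3.141, -0.0, -0.263]
contact_force: [0.8, -0.2, -1.4]
opening: 0.0229
grip_force: 15.0
```

```bash
python3 - <<'E'
from h import *
o=observe();print(o["time"],o["opening"],o["grip_force"],o["contact_force"],o["tool_pos"])
im=read_camera("wrist");s=read_camera("scene")
a=cv2.resize(im[100:380,160:460,::-1],None,fx=1.4,fy=1.4);b=cv2.resize(s[130:270,290:420,::-1],None,fx=2.8,fy=2.8)
cv2.imwrite("pics/w5.png",np.hstack([a,b]))
E
```

```text
8.0333 0.02293518592200809 14.999914169311523 [ 0.7996892  -0.19103365 -1.44074337] [0.42111305 0.03172336 0.11231301]
```

View pics/w5.png

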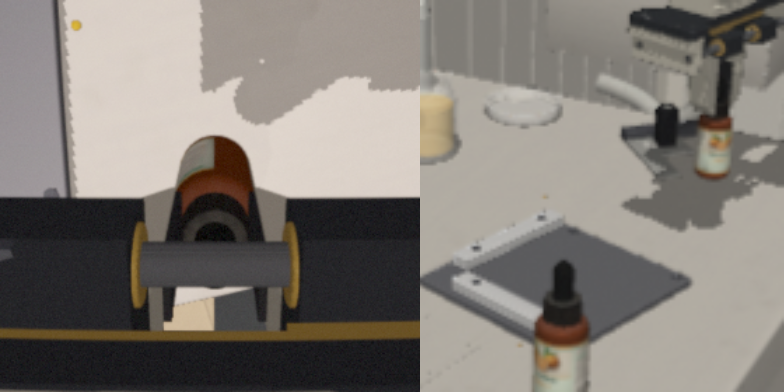

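The bottle is upright in the fingers, gripped at its neck, and the table below is free. I lower it.

Call:
step_arm(commands=[{"translation": [0,0,8],"roll": 0},{"translation": [0,0,15],"roll": 0},{"translation": [0,0,15],"roll": 0},{"translation": [0,0,14],"roll": 0},{"translation": [0,0,9],"roll": 0},{"translation": [0,0,4],"roll": 0},{"translation": [0,0,2],"roll": 0},{"translation": [0,0,1],"roll": 0},{"translation": [0,0,0],"roll": 0},{"translation": [0,0,0],"roll": 0}])

```text
time: 8.97
tool_pos: [0.4214, 0.0318, 0.0448]
tool_rot: [-3.141, -0.001, -0.262]
contact_force: [0.9, 0.2, -0.3]
opening: 0.023
grip_force: 15.0
```

Call:
step_arm(commands=[{"translation": [0,0,1],"roll": 0},{"translation": [0,0,0.7],"roll": 0},{"translation": [0,0,0],"roll": 0},{"translation": [0,0,0],"roll": 0}])

```text
time: 9.3
tool_pos: [0.421, 0.0317, 0.0428]
tool_rot: [3.142, -0.0, -0.262]
contact_force: [-1.0, 0.1, -0.3]
opening: 0.0231
grip_force: 15.0
```

Call:
step_arm(commands=[{"translation": [0,0,0.4],"roll": 0},{"translation": [0,0,0],"roll": 0}])

```text
time: 9.47
tool_pos: [0.421, 0.0317, 0.0423]
tool_rot: [3.142, -0.0, -0.262]
contact_force: [0.3, 0.1, -0.9]
opening: 0.0227
grip_force: 15.0
```

Call:
step_arm(commands=[{"translation": [0,0,0],"roll": 0},{"translation": [0,0,0],"roll": 0},{"translation": [0,0,0],"roll": 0},{"translation": [0,0,0],"roll": 0},{"translation": [0,0,0],"roll": 0},{"translation": [0,0,0],"roll": 0},{"translation": [0,0,0],"roll": 0},{"translation": [0,0,0],"roll": 0}], fingers=0.7)

```text
time: 10.13
tool_pos: [0.421, 0.0317, 0.0423]
tool_rot: [3.142, -0.0, -0.262]
contact_force: [0.7, -0.7, -1.0]
opening: 0.0638
grip_force: 0.0
```

Call:
step_arm(commands=[{"translation": [0,0,-8],"roll": 0},{"translation": [0,0,-15],"roll": 0},{"translation": [0,0,-25],"roll": 0},{"translation": [0,0,-35],"roll": 0},{"translation": [0,0,-35],"roll": 0},{"translation": [0,0,-30],"roll": 0},{"translation": [0,0,0],"roll": 0}])

```text
time: 10.72
tool_pos: [0.4242, 0.0315, 0.1965]
tool_rot: [-3.14, -0.011, -0.262]
contact_force: [2.0, -0.5, 1.1]
opening: 0.0643
grip_force: 0.0
```

Call:
step_arm(commands=[{"translation": [22,21,0],"roll": 0},{"translation": [22,21,0],"roll": 0},{"translation": [22,21,0],"roll": 0},{"translation": [22,21,0],"roll": 0},{"translation": [22,21,0],"roll": 0},{"translation": [22,21,0],"roll": 0},{"translation": [22,21,0],"roll": 0},{"translation": [0,0,0],"roll": 0.108},{"translation": [0,0,0],"roll": 0.108},{"translation": [0,0,0],"roll": 0.108},{"translation": [0,0,0],"roll": 0.108},{"translation": [0,0,0],"roll": 0.108},{"translation": [0,0,0],"roll": 0},{"translation": [0,0,0],"roll": 0},{"translation": [0,0,0],"roll": 0}], fingers=1.0)

```text
time: 11.97
tool_pos: [0.5315, -0.1501, 0.1903]
tool_rot: [3.142, 0.0, -0.799]
contact_force: [-0.2, -0.4, 0.3]
opening: 0.0921
grip_force: 0.0
```

```bash
cat >> h.py <<'E'
# square outline: stock top z .014, blade top z .005 (square frame)
def SQ(z0): return [((.04,.04),(.04,-.08),.014+z0),((.02,-.08),(.04,-.08),.014+z0),((.02,.04),(-.08,.04),.005+z0),((-.08,.04),(-.08,.014),.005+z0),((-.08,.014),(-.03,.014),.005+z0)]
E
python3 - <<'E'
from h import *
o=observe();k=get_calibration("wrist");im=read_camera("wrist");cv2.imwrite("pics/w6.png",im[:,:,::-1])
print(o["time"],o["tool_pos"],o["tool_rot"])
print("fit",fit(im,k,SQ(0),(.535,-.15,-.8)))
for n in ["square","square_grip","square_corner"]:
  for r in search_frame("wrist",n)[:2]: print(n,np.round(r["at"],4),round(r["confidence"],2),proj(k,r["at"]).round(0))
b,_=fit(im,k,SQ(0),(.535,-.15,-.8))
c,s=np.cos(b[2]),np.sin(b[2]);v=im.copy()
def pp(x,y,z): return tuple(int(t) for t in proj(k,[b[0]+c*x-s*y,b[1]+s*x+c*y,z])[0].round())
for p,q,z in SQ(0): cv2.line(v,pp(*p,z),pp(*q,z),(255,0,0),1)
g=[(.011,.011),(-.011,.011),(-.011,-.011),(.011,-.011)]
for i in range(4): cv2.line(v,pp(*g[i],.051),pp(*g[(i+1)%4],.051),(0,255,0),1)
top=get_calibration("top"); s2=read_camera("top"); cv2.imwrite("pics/top1.png",s2[:,:,::-1])
cv2.imwrite("pics/w6v.png",np.hstack([cv2.resize(v[60:340,180:460,::-1],None,fx=1.6,fy=1.6),cv2.resize(s2[180:292,360:445,::-1],None,fx=4,fy=4)]))
E
```

```text
11.9667 [ 0.53152139 -0.15005182  0.19033821] [ 3.14150758e+00  4.03756349e-05 -7.98877421e-01]
fit (array([ 0.53788902, -0.15579528, -0.78453758]), np.float32(-24.11027))
square [ 0.533  -0.1594  0.006 ] 0.6 [[318. 164.]]
square_grip [ 0.5364 -0.157   0.008 ] 0.79 [[314. 164.]]
square_corner [ 0.5359 -0.1555  0.0074] 0.89 [[313. 165.]]
```

View pics/w6v.png

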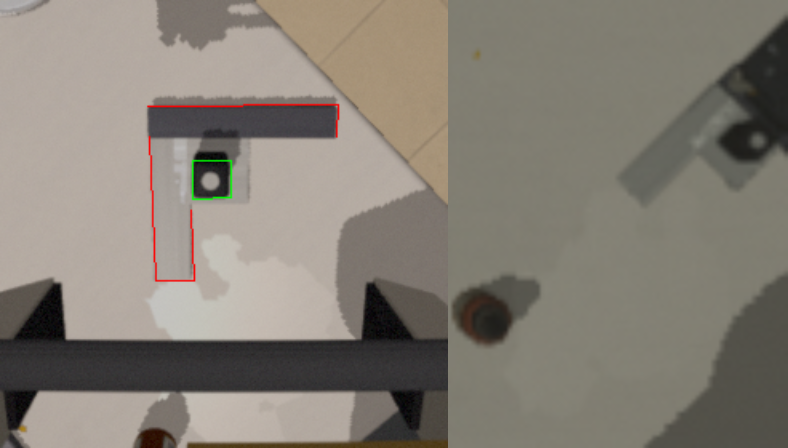

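The overlay fits: the stock, blade and the grip's top all coincide. The bottle stands upright on the table, at right-crop (485,318). Down onto the grip.

Call:
step_arm(commands=[{"translation": [8.6,-0.5,0],"roll": -0.014},{"translation": [0,0,15],"roll": 0},{"translation": [0,0,28],"roll": 0},{"translation": [0,0,30],"roll": 0},{"translation": [0,0,30],"roll": 0},{"translation": [0,0,28],"roll": 0},{"translation": [0,0,20],"roll": 0},{"translation": [0,0,13],"roll": 0},{"translation": [0,0,7],"roll": 0},{"translation": [0,0,2],"roll": 0},{"translation": [0,0,0],"roll": 0}])

```text
time: 13.13
tool_pos: [0.5383, -0.1562, 0.0173]
tool_rot: [3.142, -0.0, -0.788]
contact_force: [-0.1, 1.4, 1.3]
opening: 0.0919
grip_force: 0.0
```

Call:
step_arm(commands=[{"translation": [0,0,0],"roll": 0},{"translation": [0,0,0],"roll": 0},{"translation": [0,0,0],"roll": 0},{"translation": [0,0,0],"roll": 0},{"translation": [0,0,0],"roll": 0},{"translation": [0,0,0],"roll": 0},{"translation": [0,0,0],"roll": 0},{"translation": [0,0,0],"roll": 0},{"translation": [0,0,0],"roll": 0},{"translation": [0,0,0],"roll": 0},{"translation": [0,0,0],"roll": 0},{"translation": [0,0,0],"roll": 0},{"translation": [0,0,0],"roll": 0}], fingers=0.05, grip_force=40)

```text
time: 14.22
tool_pos: [0.538, -0.1559, 0.0173]
tool_rot: [-3.142, -0.0, -0.788]
contact_force: [0.6, 1.0, -0.8]
opening: 0.0215
grip_force: 40.0
```

Call:
step_arm(commands=[{"translation": [0,0,-6],"roll": 0},{"translation": [0,0,-14],"roll": 0},{"translation": [0,0,-20],"roll": 0},{"translation": [0,0,-20],"roll": 0},{"translation": [0,0,-20],"roll": 0},{"translation": [0,0,-20],"roll": 0},{"translation": [0,0,-14],"roll": 0},{"translation": [0,0,-6],"roll": 0},{"translation": [0,0,0],"roll": -0.04},{"translation": [0,0,0],"roll": -0.08},{"translation": [0,0,0],"roll": -0.1},{"translation": [0,0,0],"roll": -0.1},{"translation": [0,0,0],"roll": -0.1},{"translation": [0,0,0],"roll": -0.06},{"translation": [0,0,0],"roll": -0.038}])

```text
time: 15.47
tool_pos: [0.5372, -0.1557, 0.1364]
tool_rot: [-3.141, 0.002, -0.267]
contact_force: [0.3, 0.8, -3.4]
opening: 0.0214
grip_force: 40.0
```

Call:
step_arm(commands=[{"translation": [-3,-8,0],"roll": 0},{"translation": [-6,-18,0],"roll": 0},{"translation": [-8,-24,0],"roll": 0},{"translation": [-9,-27,0],"roll": 0},{"translation": [-9,-27,0],"roll": 0},{"translation": [-9,-27,0],"roll": 0},{"translation": [-9,-27,0],"roll": 0},{"translation": [-9,-27,0],"roll": 0},{"translation": [-9,-27,0],"roll": 0},{"translation": [-9,-27,0],"roll": 0},{"translation": [-9,-27,0],"roll": 0},{"translation": [-8,-26,0],"roll": 0},{"translation": [-8,-24,0],"roll": 0},{"translation": [-6,-18,0],"roll": 0},{"translation": [-2,-8,0],"roll": 0},{"translation": [0,0,0],"roll": 0},{"translation": [0,0,0],"roll": 0}])

```text
time: 16.88
tool_pos: [0.5198, 0.2036, 0.1369]
tool_rot: [3.141, 0.001, -0.27]
contact_force: [0.3, -0.3, -3.4]
opening: 0.0212
grip_force: 40.0
```

```bash
python3 - <<'E'
from h import *
o=observe();k=get_calibration("wrist");im=read_camera("wrist");cv2.imwrite("pics/w7.png",im[:,:,::-1])
print(o["time"],o["tool_pos"],o["tool_rot"],o["opening"],o["grip_force"],o["contact_force"])
z0=o["tool_pos"][2]-.0173
print("square",fit(im,k,SQ(z0),(*o["tool_pos"][:2],o["tool_rot"][2])))
a=.09
# visible jig edges: far edge, far-rail inner top edge
sg=[((a,-a),(a,a),.01),((-.0,a),(a,a),.01),((.065,-.08),(.065,.045),.022)]
print("jig",fit(im,k,sg,(.504,.195,-.27)),fit(im,k,sg[:2],(.504,.195,-.27)))
E
```

```text
16.8833 [0.51982927 0.20362905 0.13690872] [ 3.14062832e+00  5.66413232e-04 -2.69647027e-01] 0.02121239118513455 39.99591886997223 [ 0.2703826  -0.28449702 -3.38677565]
square (array([ 0.5197188 ,  0.20359016, -0.2546646 ]), np.float32(-29.318815))
jig (array([ 0.50418654,  0.19650779, -0.28065421]), np.float32(-39.70138)) (array([ 0.50259993,  0.19414455, -0.2570079 ]), np.float32(-32.859158))
```

Call:
step_arm(commands=[{"translation": [0,0,8],"roll": 0},{"translation": [0,0,18],"roll": 0},{"translation": [0,0,22],"roll": 0},{"translation": [0,0,22],"roll": 0},{"translation": [0,0,18],"roll": 0},{"translation": [0,0,12],"roll": 0},{"translation": [0,0,6],"roll": 0},{"translation": [0,0,2],"roll": 0},{"translation": [0,0,0],"roll": 0},{"translation": [0,0,0],"roll": 0}])

```text
time: 17.77
tool_pos: [0.521, 0.2036, 0.03]
tool_rot: [-3.141, -0.001, -0.271]
contact_force: [0.6, -0.2, -3.9]
opening: 0.0213
grip_force: 40.0
```

```bash
cat > look.py <<'E'
from h import *
import sys
o=observe();k=get_calibration("wrist");im=read_camera("wrist");cv2.imwrite(f"pics/{sys.argv[1]}.png",im[:,:,::-1])
print(o["time"],o["tool_pos"],o["tool_rot"],o["opening"],o["contact_force"])
z0=o["tool_pos"][2]-.0173
b,c1=fit(im,k,SQ(z0)[:4],(*o["tool_pos"][:2],o["tool_rot"][2]))
a=.09
sg=[((a,-a),(a,a),.01),((-.0,a),(a,a),.01),((.085,-.084),(.085,.05),.022),((-.04,.085),(.05,.085),.022),((.065,-.084),(.065,.05),.022),((-.04,.065),(.05,.065),.022)]
j,c2=fit(im,k,sg[:2]+sg[4:5],(.504,.195,-.27)); print("sq",b,c1,"jig",j,c2)
v=im.copy()
def dr(segs,b,col):
    c,s=np.cos(b[2]),np.sin(b[2])
    for p,q,z in segs:
        uv=proj(k,[[b[0]+c*x-s*y,b[1]+s*x+c*y,z] for x,y in (p,q)]).astype(int)
        cv2.line(v,tuple(map(int,uv[0])),tuple(map(int,uv[1])),col,1)
dr(SQ(z0),b,(255,0,0));dr(sg,j,(0,255,0))
cv2.imwrite(f"pics/{sys.argv[1]}v.png",np.vstack([im,v])[:,150:490,::-1] if 0 else cv2.resize(np.hstack([im[60:300,160:440],v[60:300,160:440]])[:,:,::-1],None,fx=1.42,fy=1.42*1.5))
E
python3 look.py w8
```

```text
17.7667 [0.52096302 0.2035862  0.02998433] [-3.14101588e+00 -1.28108890e-03 -2.70591058e-01] 0.021305123268174176 [ 0.61389354 -0.1733463  -3.87208001]
sq [ 0.51768308  0.19183414 -0.26352752] -31.035835 jig [ 0.50364619  0.19502773 -0.27231963] -37.21965
```

View pics/w8v.png

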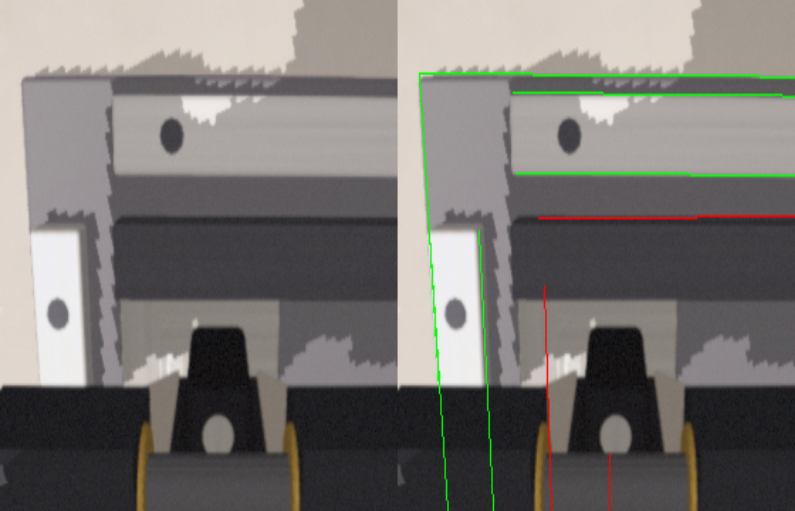

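The stock lies just short of the far rail (edge at crop row 216, rail edge at row 175), turned about 0.01 rad from parallel. The corner is clear of both rails. I correct the turn and lower the square to the plate.

Call:
step_arm(commands=[{"translation": [0,0,1],"roll": 0.01},{"translation": [0,0,1],"roll": 0},{"translation": [0,0,0.4],"roll": 0},{"translation": [0,0,0],"roll": 0},{"translation": [0,0,0],"roll": 0}])

```text
time: 18.23
tool_pos: [0.5205, 0.2039, 0.0273]
tool_rot: [-3.141, -0.001, -0.28]
contact_force: [-1.0, 0.3, 1.0]
opening: 0.0215
grip_force: 40.0
```

Call:
step_arm(commands=[{"translation": [0,0,0.5],"roll": 0},{"translation": [0,0,0],"roll": 0},{"translation": [0,0,0],"roll": 0}])

```text
time: 18.48
tool_pos: [0.5208, 0.2039, 0.0273]
tool_rot: [-3.141, -0.001, -0.28]
contact_force: [-1.7, -0.6, 6.3]
opening: 0.0214
grip_force: 40.0
```

Call:
step_arm(commands=[{"translation": [2,-2,0],"roll": 0},{"translation": [2,-2,0],"roll": 0},{"translation": [2,-2,0],"roll": 0},{"translation": [1,-1,0],"roll": 0},{"translation": [1,-1,0],"roll": 0},{"translation": [0,0,0],"roll": 0},{"translation": [0,0,0],"roll": 0}])

```text
time: 19.07
tool_pos: [0.531, 0.2095, 0.0273]
tool_rot: [-3.141, -0.002, -0.28]
contact_force: [-0.3, 0.0, 4.8]
opening: 0.0216
grip_force: 40.0
```

Call:
step_arm(commands=[{"translation": [1,0,0],"roll": 0},{"translation": [1,0,0],"roll": 0},{"translation": [0,0,0],"roll": 0},{"translation": [0,0,0],"roll": 0}])

```text
time: 19.4
tool_pos: [0.5328, 0.209, 0.0273]
tool_rot: [-3.141, -0.002, -0.28]
contact_force: [-0.8, 0.4, 5.6]
opening: 0.0215
grip_force: 40.0
```

Call:
step_arm(commands=[{"translation": [0.7,0,0],"roll": 0},{"translation": [0.5,0,0],"roll": 0},{"translation": [0,0,0],"roll": 0},{"translation": [0,0,0],"roll": 0}])

```text
time: 19.73
tool_pos: [0.5339, 0.2087, 0.0273]
tool_rot: [-3.141, -0.001, -0.28]
contact_force: [-2.0, 0.9, 6.2]
opening: 0.0216
grip_force: 40.0
```

```bash
python3 look.py w9; python3 -c "
from h import *
print(observe()['torque'])"
```

```text
19.7333 [0.53386607 0.20869212 0.02727012] [-3.14062544e+00 -1.49554514e-03 -2.80009434e-01] 0.021572580833206532 [-1.99727525  0.88447492  6.21384074]
sq [ 0.53257927  0.20839275 -0.27739647] -28.413086 jig [ 0.50376973  0.1948263  -0.26841059] -37.292828
[ 0.05483453  0.25131726 -0.01958763]
```

Call:
step_arm(commands=[{"translation": [0.5,0,0],"roll": 0},{"translation": [0.3,0,0],"roll": 0},{"translation": [0,0,0],"roll": 0},{"translation": [0,0,0],"roll": 0}])

```text
time: 20.12
tool_pos: [0.5341, 0.2086, 0.0273]
tool_rot: [-3.141, -0.001, -0.28]
contact_force: [-2.3, 0.5, 6.8]
opening: 0.0214
grip_force: 40.0
```

```bash
python3 -c "
from h import *
print(observe()['torque'],observe()['tool_pos'])"
```

```text
[0.19448674 0.5938543  0.04752499] [0.53407883 0.20862998 0.02727909]
```

Call:
step_arm(commands=[{"translation": [0.4,0,0],"roll": 0},{"translation": [0.2,0,0],"roll": 0},{"translation": [0,0,0],"roll": 0},{"translation": [0,0,0],"roll": 0}])

```text
time: 20.45
tool_pos: [0.5341, 0.2085, 0.0273]
tool_rot: [-3.141, 0.001, -0.28]
contact_force: [-4.5, 1.2, 8.4]
opening: 0.0214
grip_force: 40.0
```

```bash
python3 -c "
from h import *
print(observe()['torque'],observe()['tool_pos'])"
```

```text
[0.27245958 0.81838645 0.0930719 ] [0.53408758 0.20854943 0.02725405]
```

Call:
step_arm(commands=[{"translation": [0,0,0],"roll": -0.004},{"translation": [0,0,0],"roll": -0.004},{"translation": [0.4,0,0],"roll": 0},{"translation": [0,0,0],"roll": 0},{"translation": [0,0,0],"roll": 0}])

```text
time: 20.87
tool_pos: [0.5342, 0.2084, 0.0273]
tool_rot: [-3.141, 0.001, -0.272]
contact_force: [-6.5, 0.7, 8.5]
opening: 0.0212
grip_force: 40.0
```

```bash
python3 -c "
from h import *
print(observe()['torque'],observe()['tool_pos'])"
```

```text
[ 0.23895066  1.02715155 -0.10934363] [0.5341647  0.20842875 0.02725162]
```

Call:
step_arm(commands=[{"translation": [0.4,0,0],"roll": -0.003},{"translation": [0,0,0],"roll": 0},{"translation": [0,0,0],"roll": 0},{"translation": [0,0,0],"roll": 0}])

```text
time: 21.2
tool_pos: [0.5342, 0.2084, 0.0272]
tool_rot: [-3.141, 0.002, -0.269]
contact_force: [-6.4, 2.5, 9.0]
opening: 0.0216
grip_force: 40.0
```

```bash
python3 -c "
from h import *
print(observe()['torque'],observe()['tool_pos'],observe()['tool_rot'])"
```

```text
[ 0.40159649  1.20243475 -0.08397267] [0.53415998 0.20842919 0.02724215] [-3.14143406e+00  1.89695147e-03 -2.69081482e-01]
```

Call:
step_arm(commands=[{"translation": [0,-1,0],"roll": 0},{"translation": [0,-1,0],"roll": 0},{"translation": [0,-1,0],"roll": 0},{"translation": [0,0,0],"roll": 0},{"translation": [0,0,0],"roll": 0}])

```text
time: 21.62
tool_pos: [0.5348, 0.2107, 0.0273]
tool_rot: [3.141, 0.002, -0.269]
contact_force: [-7.5, -0.7, 11.2]
opening: 0.0215
grip_force: 40.0
```

Call:
step_arm(commands=[{"translation": [0,-0.7,0],"roll": 0},{"translation": [0,-0.5,0],"roll": 0},{"translation": [0,0,0],"roll": 0},{"translation": [0,0,0],"roll": 0}])

```text
time: 21.95
tool_pos: [0.5351, 0.2117, 0.0272]
tool_rot: [3.14, 0.002, -0.269]
contact_force: [-7.4, -1.9, 9.9]
opening: 0.0214
grip_force: 40.0
```

```bash
python3 -c "
from h import *
print(observe()['torque'],observe()['tool_pos'],observe()['tool_rot'])"
```

```text
[-0.18613181  1.3183527  -0.09676143] [0.53505732 0.21171112 0.02724798] [ 3.14043387e+00  2.22971097e-03 -2.68943644e-01]
```

Call:
step_arm(commands=[{"translation": [0,-0.7,0],"roll": 0},{"translation": [0,-0.5,0],"roll": 0},{"translation": [0,0,0],"roll": 0},{"translation": [0,0,0],"roll": 0}])

```text
time: 22.28
tool_pos: [0.5354, 0.2129, 0.0273]
tool_rot: [3.14, 0.002, -0.269]
contact_force: [-7.4, -1.5, 10.8]
opening: 0.0216
grip_force: 40.0
```

Call:
step_arm(commands=[{"translation": [0,-0.6,0],"roll": 0},{"translation": [0,-0.4,0],"roll": 0},{"translation": [0,0,0],"roll": 0},{"translation": [0,0,0],"roll": 0}])

```text
time: 22.62
tool_pos: [0.5356, 0.2138, 0.0273]
tool_rot: [3.14, 0.002, -0.269]
contact_force: [-8.3, -1.9, 11.2]
opening: 0.0216
grip_force: 40.0
```

```bash
python3 -c "
from h import *
print(observe()['torque'],observe()['tool_pos'],observe()['tool_rot'])"
```

```text
[-0.17108831  1.30267974 -0.07301429] [0.53564667 0.21379019 0.02725197] [ 3.14040873e+00  2.19286406e-03 -2.68993367e-01]
```

Call:
step_arm(commands=[{"translation": [0,-0.6,0],"roll": 0},{"translation": [0,-0.4,0],"roll": 0},{"translation": [0,0,0],"roll": 0},{"translation": [0,0,0],"roll": 0}])

```text
time: 22.95
tool_pos: [0.5357, 0.214, 0.0272]
tool_rot: [3.139, 0.003, -0.269]
contact_force: [-7.4, -5.9, 12.5]
opening: 0.0213
grip_force: 40.0
```

Call:
step_arm(commands=[{"translation": [0,-0.5,0],"roll": 0},{"translation": [0,-0.3,0],"roll": 0},{"translation": [0,0,0],"roll": 0},{"translation": [0,0,0],"roll": 0}])

```text
time: 23.28
tool_pos: [0.5357, 0.214, 0.0273]
tool_rot: [3.138, 0.003, -0.269]
contact_force: [-8.8, -8.5, 13.4]
opening: 0.022
grip_force: 40.0
```

```bash
python3 -c "
from h import *
print(observe()['torque'],observe()['tool_pos'],observe()['tool_rot'])"
```

```text
[-1.25372377  1.56464742 -0.12990479] [0.53567837 0.21398021 0.02725273] [ 3.13780238e+00  2.86180419e-03 -2.68856236e-01]
```

Call:
step_arm(commands=[{"translation": [0.5,-0.2,0],"roll": 0.003},{"translation": [0.5,0,0],"roll": 0},{"translation": [0,0,0],"roll": 0},{"translation": [0,0,0],"roll": 0}])

```text
time: 23.62
tool_pos: [0.5357, 0.214, 0.0272]
tool_rot: [3.137, 0.005, -0.272]
contact_force: [-11.8, -7.9, 16.3]
opening: 0.0217
grip_force: 40.0
```

```bash
python3 -c "
from h import *
print(observe()['torque'],observe()['tool_pos'],observe()['tool_rot'])"; python3 look.py w10
```

```text
[-1.24003365  2.05972976 -0.07482384] [0.53565761 0.21397418 0.02723174] [ 3.13709098  0.00482859 -0.27161333]
23.6167 [0.53565761 0.21397418 0.02723174] [ 3.13709098  0.00482859 -0.27161333] 0.02167287934746896 [-11.75072438  -7.9461932   16.34885916]
sq [ 0.53449229  0.21309593 -0.25372527] -26.808037 jig [ 0.50382087  0.19483119 -0.26885309] -37.42751
```

Call:
step_arm(commands=[{"translation": [0,0,0],"roll": -0.006},{"translation": [0,0,0],"roll": 0},{"translation": [0,0,0],"roll": 0}])

```text
time: 23.92
tool_pos: [0.5357, 0.214, 0.0273]
tool_rot: [3.137, 0.005, -0.266]
contact_force: [-12.7, -7.4, 15.3]
opening: 0.0211
grip_force: 40.1
```

```bash
python3 -c "
from h import *
print(observe()['torque'],observe()['tool_pos'],observe()['tool_rot'])"; python3 look.py w11
```

```text
[-1.18135588  2.03738754 -0.18181145] [0.53566999 0.21396587 0.02726219] [ 3.13720631  0.00482389 -0.26600046]
23.9167 [0.53566999 0.21396587 0.02726219] [ 3.13720631  0.00482389 -0.26600046] 0.021059193052493368 [-12.74747255  -7.37162749  15.29066375]
sq [ 0.53430764  0.21337891 -0.26147009] -26.84576 jig [ 0.50434035  0.19657355 -0.2822553 ] -38.23244
```

Call:
step_arm(commands=[{"translation": [0,0,0],"roll": 0.006},{"translation": [0,0,0],"roll": 0},{"translation": [0,0,0],"roll": 0},{"translation": [0,0,0],"roll": 0}])

```text
time: 24.3
tool_pos: [0.5357, 0.214, 0.0272]
tool_rot: [3.137, 0.005, -0.272]
contact_force: [-12.1, -8.5, 15.7]
opening: 0.0217
grip_force: 40.0
```

```bash
python3 - <<'E'
from h import *
for i in range(3):
    im=read_camera("scene");o=observe();c,s=np.cos(-.27),np.sin(-.27);f=o["contact_force"]
    print(o["time"],"jig F",f[0]*c+f[1]*s,-f[0]*s+f[1]*c,f[2],"Tz",o["torque"][2],o["tool_pos"],o["tool_rot"],o["grip_force"])
for n in ["dropper_bottle","honey_jar","label_box","petri_dish"]:
    for r in search_frame("scene",n)[:3]: print(n,np.round(r["at"],3),round(r["confidence"],2))
E
```

```text
24.35 jig F -10.448190163291237 -10.100415715716142 15.251137073443104 Tz -0.0313769328981276 [0.53564332 0.21396024 0.02724352] [ 3.13704751  0.00474384 -0.27154888] 40.02556800842285
24.4 jig F -10.256073103394883 -11.119502035034003 16.90781714725619 Tz -0.025998282951613532 [0.53564498 0.21396361 0.0272352 ] [ 3.1370453   0.00479549 -0.27160183] 40.025569796562195
24.45 jig F -9.206989950164813 -10.884848657606152 15.74754675502629 Tz 0.010612564550444525 [0.53567815 0.21394869 0.02725234] [ 3.13707001  0.00471907 -0.27163796] 40.0255823135376
dropper_bottle [0.411 0.379 0.057] 0.97
dropper_bottle [0.67  0.241 0.056] 0.76
honey_jar [0.763 0.02  0.064] 0.72
label_box [0.414 0.548 0.028] 0.96
```

Both rails push back with about 10 N, the moment about z is near zero, and the pose is steady.

```bash
python3 -c "
from cell import hand_in; print(hand_in())"
```

```text
the job is handed in; nothing more can be done
None
```

I handed the job in at about 24.5 s: the bottle stands upright on the table off the jig, and the gripped square is held against both rails at about 10 N each, with flushness judged from forces rather than a final picture.

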